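Make up the parrot dish and the parakeet dish

ROBOT

A 7-joint arm with a two-finger parallel gripper is mounted at the origin on the work surface. World frame = base frame: x ahead of the robot, y to its left, z up, the work surface at z = 0. Lengths are in m, angles in rad, forces in N, time in s.
With the tool pointing down it reaches from about 0.35 to 0.9 m from the base axis. Payload 8.1 kg.
Tool frame: the origin (TCP) lies at the very end of the fingers, on their centre line; the grasp point (between the pads) lies 19 mm behind it (arm.tcp_to_grasp is the z of the grasp point in the tool frame, in m); z points along the fingers, y is the line along which they close (so a half turn about z gives the same grasp; the last joint's range is limited). The gripper opens to 92 mm and grips with 3 to 60 N. Pads are 19 mm wide; open, the fingers measure 130 mm over their backs; the gripper's body (75 mm by 190 mm) begins 47 mm behind the grasp point.
Start: joints at [-0.103, 0.434, 0.025, 1.573, -0.012, 1.134, -0.075], TCP at [0.625, -0, 0.199] pointing down, gripper open.
Joint ranges: [-2.62, 2.62], [-0.44, 2.09], [-1.27, 1.32], [0.08, 2.57], [-1.32, 4.46], [0.12, 2], [-2.74, 2.74]. Speed limits (rad/s): [2.22, 2.22, 3.01, 3.01, 3.14, 3.14, 3.14].

INTERFACE

Orientations are given as a rotation vector (axis times angle).
In Python, from cell import readout, vision, sign_off, arm gives the robot as it stands. The module is installed in compiled form; this text tells all that it offers.
- The arm moves only by the shell command python3 -m creep 'ROWS' [FORCE]. ROWS is JSON, a list of rows, each a list of 5 numbers: the shift along the tool's x, y, z in units of 4 cm (1.0 is 4 cm), then the turn about the tool's z in units of 4 degrees (1.0 is 4 degrees), then the opening, from 0 (shut) to 1 (fully open). A call has 1 to 12 rows; each row shifts and turns the commanded pose from where the row before left it, along the tool's axes as they then stand; what a row does not reach is not made up. A row lasts 1/8 s, in which the tool goes at most 62.5 mm and 10.7 degrees, less where a joint would pass 70% of its speed; a pose out of reach is approached as far as the arm can. A call with a number of a shift or a turn outside -1 to 1 is refused whole. A call with a gripper value outside its range is refused whole. The fingers move at their own pace and stop on an object; FORCE is the grip in N (left out, the last holds). Time passes only in rows, so rows that do not move let the fingers close. It gives the time, the measured TCP pose, the force, the opening and the grip force at its end, in the units of the state.
- readout.observe(): the state, without advancing time (a new reading comes with each control period).
- vision.get_image(name): name is "scene" or "side" or "wrist"; returns a dict with "pixels" (420x560x3 uint8, blue, green, red), "z_map" (420x560 float32, m along the optical axis (not along the pixel's ray), 0 where there is no reading), "camera_matrix" (3x3 intrinsics, pixels), "position" and "rotation" of the camera in the world. Camera axes: x right, y up, looking along -z (the intrinsics and any distortion apply to the point x, -y, -z); pixel columns grow to the right and rows downward; lengths in m; the calibration is good to about 2 mm. A picture is of the moment at which its call begins.
- sign_off(): hands the job in; it is judged then, once.
The state is a dict: "clock": time; "joints": joint angles; "dq": joint speeds; "joint_efforts": joint torques, N m; "position": TCP position; "ee_rot": TCP orientation; "force": force on the tool from outside, world axes, zero at the start; "ft_torque": the same for the moment, N m; "width": opening from 0.0 (shut) to 1.0 (fully open); "gripper_force": force on a finger pad.
Only numpy, scipy, OpenCV 4.12 (cv2) and the standard library are available. Lean on these libraries where they do the work, as an engineer would, in place of code of your own. Each camera call takes 0.05 s, during which the arm holds its last target. There are 200 camera calls.

TASK

Make up the two clay feeding dishes on the turntable from the stock lying on the table: the wide dish gets the corn cob piece, the walnut and one mineral block; the small dish gets the cuttlebone and the other mineral block. Set each thing down on the floor of its dish without dropping it in, nothing on top of anything else or propped on a rim, with the mineral blocks and the cuttlebone lying flat. Leave the dishes standing where they are, and do not disturb the glass jar, the canister or the scoop.

Things in the scene. Friction and masses are not known exactly. Their poses are not given: they have to be found in the camera images.
- cob: short length of dried corn cob with the kernels on, a round drum 48 mm in diameter and 50 mm high, standing on a cut end on the table at the start. Origin at its centre (25 mm above what it stands on), z along its axis. About 70 g.
- walnut: whole brown walnut in its shell, standing on its blunt end (a flat only about 18 mm across) on the table at the start: 36 mm in diameter, 40 mm high, widest at half height, tapering above to a point. Origin at its centre (20 mm above what it stands on), z along its axis. About 18 g.
- cuttlebone: off-white flat cuttlebone, a long oval with rounded ends, 84 mm long, 34 mm wide, 14 mm thick, lying flat on the table at the start; full width only in the band from 4 to 11 mm above what it lies on (below and above it is 26 and 24 mm wide). Origin at its centre (7 mm above what it lies on); x along its length, y across its width, z up. About 20 g.
- block_a: one of two identical pale grey pressed mineral blocks, a plain oblong 52 x 34 mm and 22 mm high with rounded edges and three short grooves on top, lying flat on the table at the start. Origin at its centre (11 mm above what it lies on); x along the 52 mm length, y across the 34 mm width, z up. About 65 g. Either block may go to either dish.
- block_b: the other of two identical pale grey pressed mineral blocks, a plain oblong 52 x 34 mm and 22 mm high with rounded edges and three short grooves on top, lying flat on the table at the start. Origin at its centre (11 mm above what it lies on); x along the 52 mm length, y across the 34 mm width, z up. About 65 g. Either block may go to either dish.
- wide_dish: wider of two round terracotta dishes: 198 mm across the rim, 34 mm high, wall 8 mm; the inner floor is 172 mm across, widening to 182 mm at the rim. About 1.0 kg, loose on a round wooden turntable (400 mm across, top 38 mm above the table) which turns if a dish is pushed sideways with 2.5 N. Origin at the centre of its underside, z up; the flat inner floor lies 8 mm above the origin.
- small_dish: smaller of two round terracotta dishes: 160 mm across the rim, 34 mm high, wall 8 mm; the inner floor is 136 mm across, widening to 144 mm at the rim. About 0.65 kg, loose on a round wooden turntable (400 mm across, top 38 mm above the table) which turns if a dish is pushed sideways with 2.5 N. Origin at the centre of its underside, z up; the flat inner floor lies 8 mm above the origin.
- jar: green glass jar with a cork stopper, 92 mm in diameter, 146 mm high; stands aside and must be left alone. Origin at the centre of its underside, z up.
- canister: black plastic canister with a ribbed screw-top lid, 110 mm in diameter, 165 mm high; stands aside and must be left alone. Origin at the centre of its underside, z up.
- scoop: stainless feed scoop lying on the table, about 210 mm long, a half-round trough 70 mm wide and 37 mm high with a round handle; must be left alone. Origin on the table under the trough's back end; the trough runs 97 mm along +x, the handle 115 mm along -x, z up.
Not all that is in view belongs to the job. What is shaped like the block_a but yellow is not meant. Several things have the shape of the cuttlebone; the one meant has the colours described above.

How it is judged:
By the outcome, as a careful person would: the job done as asked, in the order asked, and still so for the second after the job is handed in, with the robot touching nothing.
It also fails if it takes over 120 s, if anything falls off the work surface, if the arm or the gripper's body presses on something with over 40 N, if the wrist force passes 120 N, or if a joint passes its speed limit or range.

## Working session

There is one attempt and no reset: what is moved stays moved. The work goes in short steps, Python scripts to look and compute and a shell command to move; the robot and the scene stay as the last step left them, time stands still between calls to the robot, and variables do not carry over. Pictures are saved under pics/ and viewed, at most 14 in all, crops included, and the job is handed in when it is done.

```bash
mkdir -p pics; cat > h.py <<'E'
import numpy as np, cv2
from cell import readout, vision
def snap(name, tag):
    im=vision.get_image(name); cv2.imwrite(f'pics/{tag}.png', im['pixels']); np.save(f'{tag}.npy', im, allow_pickle=True); return im
def load(tag): return np.load(f'{tag}.npy',allow_pickle=True).item()
def px(im,u,v,z=None):
    """world point of pixel from depth, or on plane of height z"""
    K=im['camera_matrix']; R=np.array(im['rotation']); p=np.array(im['position'])
    d=np.array([(u-K[0,2])/K[0,0],-(v-K[1,2])/K[1,1],-1.])
    w=R@d
    if z is None: s=im['z_map'][int(round(v)),int(round(u))]
    else: s=(z-p[2])/w[2]
    return p+s*w
E
python3 - <<'E'
from h import *
for n in ('scene','side','wrist'):
    im=snap(n,n+'0'); print(n,im['position'],np.array(im['rotation']).round(2).tolist(),im['camera_matrix'].tolist(),[k for k in im])
s=readout.observe(); print(s)
E
```

```text
scene [ 1.19199642 -0.73588274  1.02535642] [0.74, 0.3, 0.7] [[424.42543598986185, 0.0, 274.0585574500518], [0.0, 424.42543598986185, 202.55782329732358], [0.0, 0.0, 1.0]] ['pixels', 'z_map', 'camera_matrix', 'position', 'rotation']
side [0.09891524 0.8033883  0.59158014] [0.34, -1.36, -2.3] [[387.3652414126321, 0.0, 278.06287639671], [0.0, 387.3652414126321, 209.31461835879895], [0.0, 0.0, 1.0]] ['pixels', 'z_map', 'camera_matrix', 'position', 'rotation']
wrist [0.62545444 0.06501582 0.38417112] [-0.25, 0.0, -0.0] [[359.27454571054295, 0.0, 281.6041063448217], [0.0, 359.27454571054295, 208.38569179490025], [0.0, 0.0, 1.0]] ['pixels', 'z_map', 'camera_matrix', 'position', 'rotation']
{'clock': 0.15, 'joints': array([-0.10257975,  0.43508209,  0.02499078,  1.57389765, -0.01161055,
        1.13398901, -0.07508126]), 'dq': array([ 0.00160677, -0.00226501,  0.00054966, -0.00218504, -0.00068278,
        0.00146278,  0.00062552]), 'joint_efforts': array([ 9.13879558e-04, -6.68263149e+01,  9.85680185e-01, -3.14695251e+01,
       -6.03506877e-02,  3.94195947e-02,  8.07748006e-05]), 'position': array([ 6.24573333e-01, -6.95012040e-05,  1.98709853e-01]), 'ee_rot': array([-2.22098312e+00, -2.22078360e+00,  1.48375927e-03]), 'force': array([-0.45306158, -1.08795298, -0.83554055]), 'ft_torque': array([-0.00333118,  0.00100023,  0.00820624]), 'gripper_force': 0.0, 'width': 1.001135721913462}
```

```bash
sed -i "s/R=np.array(im\['rotation'\])/R=cv2.Rodrigues(np.array(im['rotation'],float))[0]/" h.py
```

```text
(no output)
```

View pics/scene0.png

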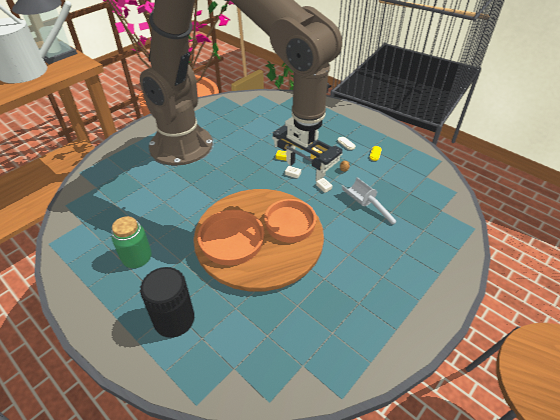

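View pics/side0.png

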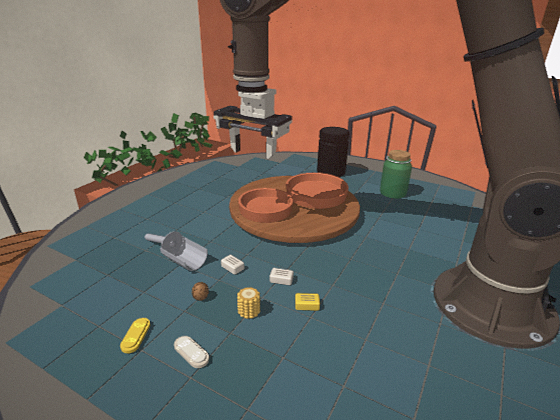

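The scene and side pictures agree. In the side view:
- **Wanted:** grey blocks at (232,264) and (282,276), cob (248,303), walnut (201,292), off-white cuttlebone (191,351).
- **Decoys:** yellow block (307,302), yellow cuttlebone (135,335).
- **Dishes:** small (266,205), wide (317,188).
- **Leave alone:** scoop (180,250), canister (333,150), jar (396,175).

Next is a close crop to check the choice.

```bash
python3 - <<'E'
from h import *
im=load('side0'); c=im['pixels'][170:380,100:360]; cv2.imwrite('pics/crop1.png',cv2.resize(c,(780,630))[:600] if 0 else cv2.resize(c,(740,598),interpolation=cv2.INTER_CUBIC))
for n,u,v in [('blkL',232,262),('blkR',282,273),('cobtop',248,291),('walnut',201,291),('cuttle',191,351),('ycut',135,335),('yblk',307,298),('scoop',185,255)]:
    print(n,px(im,u,v).round(3))
# dish rims via depth: points with height bands
K=im['camera_matrix'];vv,uu=np.mgrid[0:420,0:560]
R=cv2.Rodrigues(np.array(im['rotation'],float))[0]
d=np.stack([(uu-K[0,2])/K[0,0],-(vv-K[1,2])/K[1,1],-np.ones(uu.shape)],-1)@R.T
W=im['position']+d*im['z_map'][...,None]
np.save('W.npy',W)
def fit(P):
    A=np.c_[2*P,np.ones(len(P))];s=np.linalg.lstsq(A,(P**2).sum(1),rcond=None)[0];return s[:2],np.sqrt(s[2]+s[0]**2+s[1]**2)
for nm,(u0,u1,v0,v1) in dict(small=(236,297,185,222),wide=(284,350,170,212)).items():
    P=W[v0:v1,u0:u1].reshape(-1,3); print(nm,len(P),np.histogram(P[:,2],bins=np.arange(.03,.09,.004)))
E
```

```text
blkL [0.567 0.191 0.023]
blkR [0.441 0.167 0.024]
cobtop [0.456 0.287 0.052]
walnut [0.558 0.318 0.03 ]
cuttle [0.479 0.444 0.015]
ycut [0.598 0.468 0.015]
yblk [0.354 0.212 0.022]
scoop [0.702 0.209 0.006]
small 2257 (array([  3,  67, 480,  98, 600, 118, 131, 125, 136, 142, 262,  51,   0,
         0]), array([0.03 , 0.034, 0.038, 0.042, 0.046, 0.05 , 0.054, 0.058, 0.062,
       0.066, 0.07 , 0.074, 0.078, 0.082, 0.086]))
wide 2772 (array([ 15,  40, 405, 139, 717, 135, 136, 156, 147, 155, 304,  53,   0,
         0]), array([0.03 , 0.034, 0.038, 0.042, 0.046, 0.05 , 0.054, 0.058, 0.062,
       0.066, 0.07 , 0.074, 0.078, 0.082, 0.086]))
```

View pics/crop1.png

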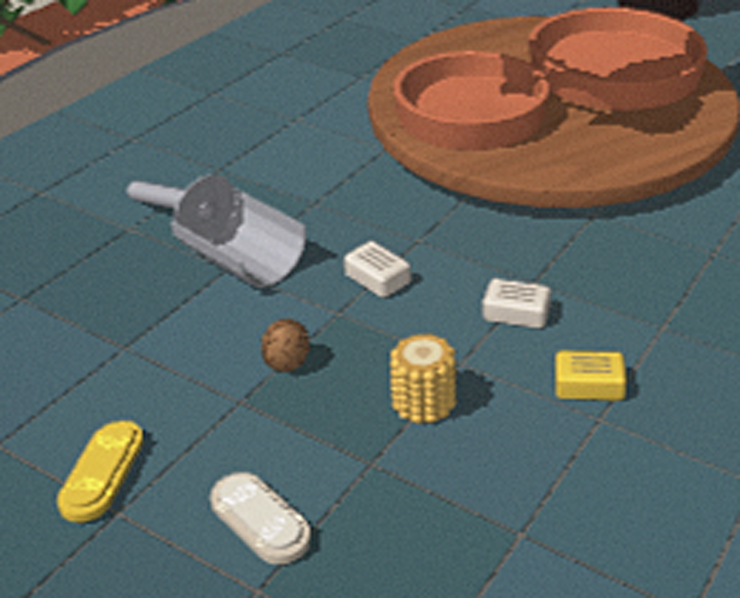

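The crop confirms the choice: two pale blocks at (378,268) and (516,302), the cob at (423,378), the walnut at (285,345), and the off-white cuttlebone at (262,518). The yellow pieces at (100,470) and (590,375) are decoys. Now I'll get precise poses from the depth map.

```bash
python3 - <<'E'
from h import *
from scipy.optimize import least_squares
W=np.load('W.npy'); Z=W[...,2]
def near(c,r,lo,hi):
    m=(np.hypot(W[...,0]-c[0],W[...,1]-c[1])<r)&(Z>lo)&(Z<hi); return W[m]
for n,c,lo,hi in [('blkL',(.567,.191),.0195,.03),('blkR',(.441,.167),.0195,.03),('cuttle',(.479,.444),.006,.02),('cuttop',(.479,.444),.0125,.02),('cob',(.456,.287),.047,.056),('ycut',(.598,.468),.006,.02),('yblk',(.354,.212),.0195,.03)]:
    P=near(c,.06,lo,hi); r=cv2.minAreaRect((P[:,:2]*1000).astype(np.float32))
    b=cv2.boxPoints(r);e=b[1]-b[0];f=b[2]-b[1];L=e if np.hypot(*e)>np.hypot(*f) else f
    print(n,len(P),np.round(r[0],1),np.round(r[1],1),'long yaw',round(np.degrees(np.arctan2(L[1],L[0])),1),'z',P[:,2].mean().round(4))
def circ(P,R=None):
    f=lambda p:np.hypot(P[:,0]-p[0],P[:,1]-p[1])-(R or p[2]); s=least_squares(f,[*P[:,:2].mean(0),.05],loss='soft_l1',f_scale=.002).x;return s.round(4),np.abs(f(s)).mean().round(4)
P=near((.558,.305),.045,.017,.024);print('walnut',circ(P,.018),len(P),near((.558,.305),.045,.004,.06)[:,2].max())
for nm,(u0,u1,v0,v1) in dict(small=(236,297,183,222),wide=(284,352,168,214)).items():
    B=W[v0:v1,u0:u1].reshape(-1,3); P=B[(B[:,2]>.070)&(B[:,2]<.076)]
    R=.077 if nm=='small' else .095
    s,e=circ(P,R); f,_=circ(P); print(nm,len(P),s,e,f)
# same in scene cam
im=load('scene0');K=im['camera_matrix'];vv,uu=np.mgrid[0:420,0:560]
d=np.stack([(uu-K[0,2])/K[0,0],-(vv-K[1,2])/K[1,1],-np.ones(uu.shape)],-1)@cv2.Rodrigues(np.array(im['rotation'],float))[0].T
W2=im['position']+d*im['z_map'][...,None]
for nm,(u0,u1,v0,v1) in dict(small=(262,320,196,246),wide=(192,265,202,266)).items():
    B=W2[v0:v1,u0:u1].reshape(-1,3); P=B[(B[:,2]>.070)&(B[:,2]<.076)]
    R=.077 if nm=='small' else .095
    s,e=circ(P,R); f,_=circ(P); print(nm,'scene',len(P),s,e,f)
P=near((.70,.21),.13,.01,.06);print('scoop xy range',P.min(0).round(3),P.max(0).round(3))
E
```

```text
blkL 177 [568.3 186.9] [34.3 51.2] long yaw -14.1 z 0.0226
blkR 204 [442.1 166.1] [50.5 34.3] long yaw 15.5 z 0.0226
cuttle 677 [482.4 440.3] [35.4 85.9] long yaw -13.4 z 0.0133
cuttop 448 [481.2 440.7] [33.8 83.4] long yaw -12.8 z 0.0146
cob 264 [449.9 294.6] [45.5 41.4] long yaw 24.0 z 0.0506
ycut 598 [602.5 463.8] [35.3 85.6] long yaw -67.5 z 0.0133
yblk 266 [352.5 213.4] [50.1 35.9] long yaw 24.5 z 0.0226
walnut (array([0.5676, 0.3099, 0.05  ]), np.float64(0.0006)) 43 0.042739588528259764
small 319 [ 0.6167 -0.0515  0.05  ] 0.0059 [ 0.6167 -0.0514  0.0764]
wide 355 [ 0.5316 -0.2166  0.05  ] 0.0097 [ 0.5316 -0.2166  0.0951]
small scene 262 [ 0.6212 -0.0536  0.05  ] 0.0053 [ 0.6213 -0.0536  0.076 ]
wide scene 298 [ 0.5348 -0.2204  0.05  ] 0.0021 [ 0.5349 -0.2205  0.0942]
scoop xy range [0.571 0.167 0.01 ] [0.83 0.27 0.06]
```

```bash
cat >> h.py <<'E'
def go(x,y,z,psi,s=None):
    """turn units, then shift units in tool axes after the turn; psi = world angle of tool y (deg)"""
    s=s or readout.observe(); R=cv2.Rodrigues(np.array(s['ee_rot'],float))[0]
    p0=np.degrees(np.arctan2(R[1,1],R[0,1])); t=(-(psi-p0)+90)%180-90
    a=np.radians(p0-t); X=np.array([-np.sin(a),np.cos(a)]); Y=np.array([np.cos(a),np.sin(a)])
    d=np.array([x,y])-s['position'][:2]
    print(f"turn {t/4:.2f} | shift x {d@X/.04:.3f} y {d@Y/.04:.3f} z {(s['position'][2]-z)/.04:.3f} | now {s['position'].round(4)} psi {p0:.1f} q7 {s['joints'][6]:.2f} f {s['force'].round(1)} g {s['gripper_force']:.1f} w {s['width']*92:.1f} t {s['clock']:.1f}")
E
python3 - <<'E'
from h import *
W=np.load('W.npy')
B=W[225:275,145:212].reshape(-1,3);P=B[(B[:,2]>.008)];print('scoop',P.min(0).round(3),P.max(0).round(3)); i=P[:,0].argmin();print(P[i].round(3),P[P[:,1].argmin()].round(3))
im=load('scene0')
for u,v in [(165,283),(125,226),(132,245)]: print(px(im,u,v).round(3))
im=load('side0')
for u,v in [(333,133),(398,157),(396,180)]: print(px(im,u,v).round(3))
go(.451,.293,.1,0)
E
```

```text
scoop [0.099 0.184 0.008] [0.846 0.803 0.592]
[0.099 0.803 0.592] [0.727 0.184 0.041]
[ 0.597 -0.487  0.165]
[ 0.346 -0.441  0.143]
[ 0.382 -0.454  0.101]
[ 0.585 -0.46   0.167]
[ 0.337 -0.406  0.145]
[ 0.329 -0.398  0.069]
turn -0.00 | shift x 7.327 y -4.339 z 2.468 | now [ 6.246e-01 -1.000e-04  1.987e-01] psi -0.0 q7 -0.08 f [-0.5 -1.1 -0.8] g 0.0 w 92.1 t 0.1
```

```bash
python3 -m creep '[[0.4,-0.25,0,0,1],[0.9,-0.5,0,0,1],[0.9,-0.5,0,0,1],[0.9,-0.5,0,0,1],[0.9,-0.55,0,0,0.85],[0.9,-0.55,0,0,0.85],[0.9,-0.55,0,0,0.85],[0.9,-0.55,0,0,0.85],[0.63,-0.39,0,0,0.85],[0,0,0,0,0.85]]' 20; python3 - <<'E'
from h import *
im=snap('wrist','w1'); go(.451,.293,.006,0)
for u in range(0,1): pass
W=None
K=im['camera_matrix'];vv,uu=np.mgrid[0:420,0:560]
d=np.stack([(uu-K[0,2])/K[0,0],-(vv-K[1,2])/K[1,1],-np.ones(uu.shape)],-1)@cv2.Rodrigues(np.array(im['rotation'],float))[0].T
W=im['position']+d*im['z_map'][...,None]
def near(c,r,lo,hi):
    m=(np.hypot(W[...,0]-c[0],W[...,1]-c[1])<r)&(W[...,2]>lo)&(W[...,2]<hi); return W[m]
for n,c,lo,hi in [('cob',(.451,.293),.046,.056),('walnut',(.568,.31),.015,.05),('cuttle',(.481,.44),.006,.02),('blkL',(.568,.187),.018,.03),('blkR',(.442,.166),.018,.03)]:
    P=near(c,.055,lo,hi)
    if len(P)<20: print(n,len(P));continue
    r=cv2.minAreaRect((P[:,:2]*1000).astype(np.float32)); print(n,len(P),np.round(r,1) if 0 else r,P[:,2].max())
E
```

```text
clock: 1.4
position: [0.4484, 0.2965, 0.1994]
ee_rot: [-2.214, -2.227, -0.0]
force: [1.0, -1.0, 0.5]
width: 0.848
gripper_force: 0.0
turn 0.05 | shift x -0.040 y 0.030 z 4.834 | now [0.4498 0.2946 0.1994] psi 0.2 q7 -0.71 f [ 1.  -1.   0.1] g 0.0 w 78.0 t 1.4
cob 1707 ((451.5558776855469, 291.95074462890625), (45.972312927246094, 45.83085632324219), 3.760159969329834) 0.05298328243720635
walnut 1047 ((566.769775390625, 309.9224853515625), (34.49312210083008, 35.17500686645508), 30.055768966674805) 0.04336474954932357
cuttle 3164 ((482.8933410644531, 439.69769287109375), (34.73830032348633, 83.57197570800781), 76.53897857666016) 0.01752250491018531
blkL 0
blkR 552 ((444.1993713378906, 154.90411376953125), (52.703880310058594, 21.7196102142334), 1.4524484872817993) 0.02424771592227476
```

View pics/w1.png

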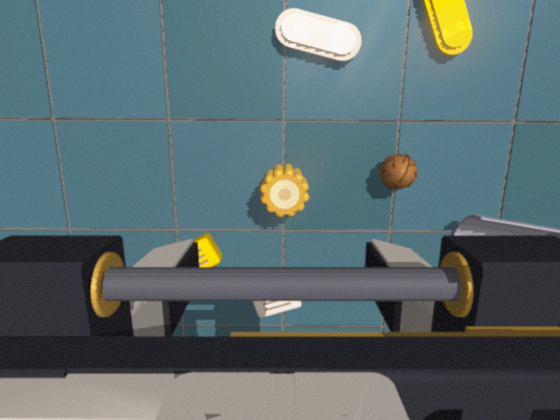

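The wrist view confirms the cob at (285,190), the walnut at (398,171) and the off-white cuttlebone at (318,35). The wrist and side positions agree to about 2 mm. Next I descend on the cob.

```bash
python3 -m creep '[[-0.065,0.045,0.4,0,0.85],[0,0,0.9,0,0.85],[0,0,1,0,0.85],[0,0,1,0,0.85],[0,0,0.8,0,0.85],[0,0,0.5,0,0.85],[0,0,0.2,0,0.85],[0,0,0,0,0.85],[0,0,0,0,0.3],[0,0,0,0,0.3],[0,0,0,0,0.3],[0,0,0,0,0.3]]' 20; python3 -c "
from h import *
go(.4516,.292,.006,0)"
```

```text
clock: 2.95
position: [0.4534, 0.2908, 0.0077]
ee_rot: [2.221, 2.221, 0.001]
force: [-0.5, -0.2, 4.1]
width: 0.514
gripper_force: 20.0
turn 0.00 | shift x 0.031 y -0.044 z 0.042 | now [0.4534 0.2908 0.0077] psi 0.0 q7 -0.75 f [-0.5 -0.2  4.1] g 20.0 w 47.3 t 3.0
```

```bash
python3 -m creep '[[0,0,-0.3,0,0.3],[0,0,-0.8,0,0.3],[0,0,-1,0,0.3],[0,0,-0.9,0,0.3],[0,0,-0.6,0,0.3],[-0.4,0.1,0,0,0.3],[-0.8,0.15,0,0,0.3],[-1,0.2,0,0,0.3],[-1,0.2,0,0,0.3],[-1,0.2,0,0,0.3],[-1,0.2,0,0,0.3],[-1,0.2,0,0,0.3]]'; python3 -m creep '[[-1,0.2,0,0,0.3],[-1,0.2,0,0,0.3],[-1,0.2,0,0,0.3],[-1,0.2,0,0,0.3],[-0.9,0.14,0,0,0.3],[-0.5,0,0,0,0.3],[-0.13,0,0,0,0.3],[0,0,0,0,0.3],[0,0,0,0,0.3]]'; python3 -c "
from h import *
im=snap('wrist','w2')
go(.533,-.1785,.0542,0)"
```

```text
clock: 4.45
position: [0.5024, 0.0399, 0.1505]
ee_rot: [-2.222, -2.22, 0.002]
force: [0.0, 0.3, -1.1]
width: 0.516
gripper_force: 20.0
clock: 5.58
position: [0.5407, -0.1773, 0.1511]
ee_rot: [-2.219, -2.223, -0.0]
force: [0.3, 0.8, -1.2]
width: 0.521
gripper_force: 20.0
turn 0.02 | shift x -0.029 y -0.195 z 2.427 | now [ 0.5408 -0.1773  0.1513] psi 0.1 q7 0.26 f [-0.5 -0.5 -1.1] g 20.0 w 47.6 t 5.6
```

View pics/w2.png

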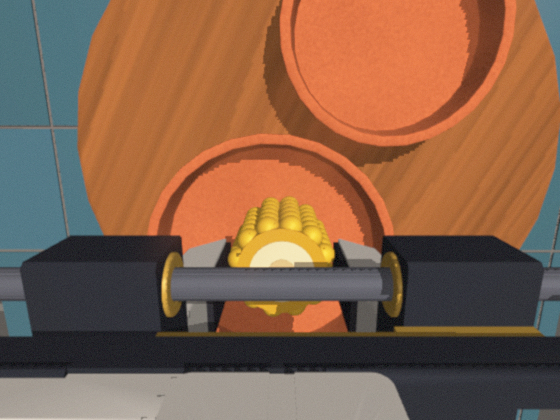

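The cob hangs at (283,255) inside the wide dish's ring, whose far rim is at (270,140). I lower it in steps.

```bash
python3 -m creep '[[-0.03,-0.19,0.3,0,0.3],[0,0,0.6,0,0.3],[0,0,0.7,0,0.3],[0,0,0.5,0,0.3],[0,0,0.2,0,0.3],[0,0,0.1,0,0.3],[0,0,0,0,0.3],[0,0,0,0,0.3]]'; python3 -c "
from h import *
im=load('w2')
for u,v in [(270,137),(149,230),(395,235),(388,143)]: print(px(im,u,v,.072).round(3))
go(.533,-.1785,.0537,0)"
```

```text
clock: 6.62
position: [0.5337, -0.1799, 0.056]
ee_rot: [2.221, 2.221, 0.001]
force: [0.1, 0.0, -1.1]
width: 0.516
gripper_force: 20.0
[ 0.533 -0.125  0.072]
[ 0.439 -0.196  0.072]
[ 0.629 -0.2    0.072]
[ 0.619 -0.13   0.072]
turn -0.00 | shift x 0.036 y -0.017 z 0.057 | now [ 0.5337 -0.1799  0.056 ] psi -0.0 q7 0.27 f [ 0.1  0.  -1.1] g 20.0 w 47.4 t 6.6
```

```bash
python3 -m creep '[[0,0,0.03,0,0.3],[0,0,0.03,0,0.3],[0,0,0,0,0.3]]'; python3 -m creep '[[0,0,0.02,0,0.3],[0,0,0,0,0.3],[0,0,0,0,0.3]]'
```

```text
clock: 7.0
position: [0.5335, -0.1799, 0.0537]
ee_rot: [2.221, 2.221, 0.001]
force: [-1.0, 0.8, 6.8]
width: 0.511
gripper_force: 20.0
clock: 7.38
position: [0.5335, -0.1799, 0.0536]
ee_rot: [2.221, 2.221, 0.001]
force: [-5.1, 1.9, 15.6]
width: 0.518
gripper_force: 20.0
```

It's on the floor: contact force is up to 16 N. I ease off slightly, then open and lift.

```bash
python3 -m creep '[[0,0,-0.015,0,0.3],[0,0,0,0,0.45],[0,0,0,0,0.55],[0,0,0,0,0.62],[0,0,0,0,0.62],[0,0,-0.3,0,0.62],[0,0,-0.7,0,0.62],[0,0,-0.9,0,0.62],[0,0,-0.5,0,0.62],[0,0,0,0,0.62]]'; python3 -c "
from h import *
im=snap('wrist','w3');snap('scene','s3')
go(.5672,.31,.15,-60)"
```

```text
clock: 8.62
position: [0.5345, -0.1802, 0.151]
ee_rot: [2.219, 2.219, 0.003]
force: [1.0, 0.5, -0.4]
width: 0.621
gripper_force: 0.0
turn 15.00 | shift x 6.862 y -10.176 z -0.032 | now [ 0.533  -0.1798  0.1487] psi -0.0 q7 0.26 f [-0.5 -0.1 -0.1] g 0.0 w 57.2 t 8.7
```

View pics/w3.png

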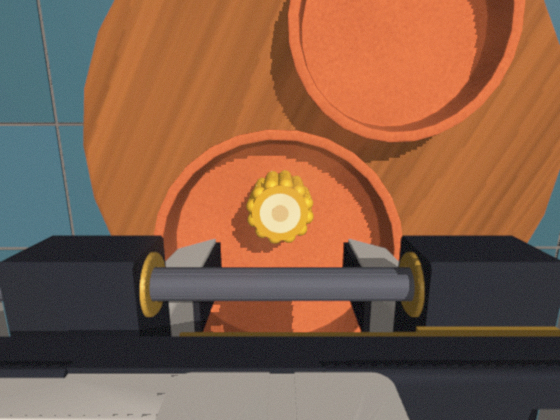

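The cob stands clean at (280,212) inside the dish. Next, the walnut.

```bash
python3 -m creep '[[0.5,0.04,0,0,0.65],[1,0.07,0,0,0.65],[1,0.07,0,0,0.65],[1,0.07,0,0,0.65],[1,0.07,0,0,0.65],[1,0.07,0,0,0.65],[1,0.07,0,0,0.65],[1,0.07,0,0,0.65],[1,0.07,0,0,0.65],[1,0.07,0,0,0.65],[1,0.07,0,0,0.65],[1,0.07,0,0,0.65]]' 8; python3 -m creep '[[0.7,0.04,0,0,0.65],[0.3,0,0,0,0.65],[0,0,0,0,0.65],[0,0,0,0,0.65]]'; python3 -c "
from h import *
go(.5672,.31,.004,0)"
```

```text
clock: 10.22
position: [0.565, 0.2811, 0.1474]
ee_rot: [-2.221, -2.221, 0.003]
force: [0.5, -0.3, 0.8]
width: 0.65
gripper_force: 0.0
clock: 10.72
position: [0.5676, 0.3182, 0.1485]
ee_rot: [2.223, 2.219, -0.002]
force: [-0.7, -0.2, 0.4]
width: 0.653
gripper_force: 0.0
turn -0.03 | shift x -0.205 y -0.009 z 3.611 | now [0.5676 0.3182 0.1485] psi -0.1 q7 -0.61 f [-0.7 -0.2  0.4] g 0.0 w 60.1 t 10.7
```

```bash
python3 -m creep '[[-0.2,0,0.2,0,0.65],[0,0,0.6,0,0.65],[0,0,0.9,0,0.65],[0,0,0.9,0,0.65],[0,0,0.6,0,0.65],[0,0,0.3,0,0.65],[0,0,0,0,0.65],[0,0,0,0,0.65]]'; python3 -c "
from h import *
go(.5672,.31,.004,0)"
```

```text
clock: 11.72
position: [0.568, 0.3123, 0.0099]
ee_rot: [2.222, 2.221, 0.003]
force: [0.3, -0.0, 0.3]
width: 0.648
gripper_force: 0.0
turn -0.01 | shift x -0.058 y -0.021 z 0.146 | now [0.568  0.3123 0.0099] psi -0.0 q7 -0.61 f [ 0.3 -0.   0.3] g 0.0 w 59.6 t 11.7
```

```bash
python3 -m creep '[[-0.06,-0.02,0.1,0,0.65],[0,0,0.05,0,0.65],[0,0,0,0,0.65],[0,0,0,0,0.3],[0,0,0,0,0.3],[0,0,0,0,0.3],[0,0,0,0,0.3],[0,0,0,0,0.3]]'; python3 -c "
from h import *
go(.4955,-.2435,.0502,-60)"
```

```text
clock: 12.72
position: [0.5666, 0.3098, 0.0028]
ee_rot: [2.221, 2.221, 0.0]
force: [0.2, 0.0, -0.0]
width: 0.309
gripper_force: 6.6
turn 15.00 | shift x -8.456 y 11.090 z -1.184 | now [0.5666 0.3098 0.0028] psi -0.0 q7 -0.61 f [ 0.2  0.  -0. ] g 6.6 w 28.4 t 12.7
```

The opening is only 28 mm, under the walnut's 36 mm. I'll look before lifting.

```bash
python3 - <<'E'
from h import *
im=snap('side','sd4'); c=cv2.resize(im['pixels'][230:340,130:290],(480,330),interpolation=cv2.INTER_CUBIC)
w=snap('wrist','w4')['pixels'][130:350,150:420]
cv2.imwrite('pics/c4.png',np.hstack([c,cv2.resize(w,(320,330))])) ; print(readout.observe()['width'],readout.observe()['gripper_force'])
E
```

```text
0.312368599987993 6.622348712553503
```

View pics/c4.png

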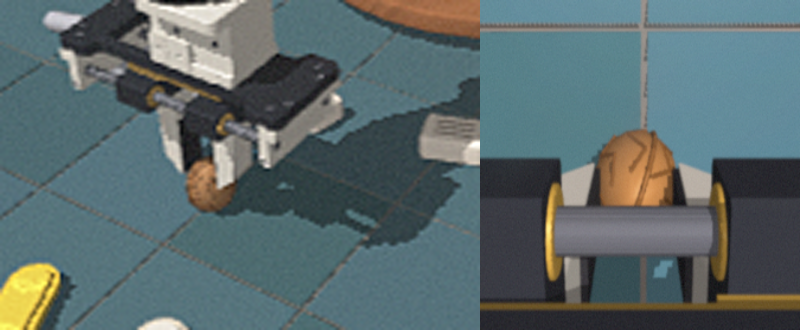

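The walnut has been squeezed toward tool +x and now sits at the pads' edge. I open, lift and measure again.

```bash
python3 -m creep '[[0,0,0,0,0.45],[0,0,0,0,0.65],[0,0,0,0,0.65],[0,0,-0.3,0,0.65],[0,0,-0.8,0,0.65],[0,0,-1,0,0.65],[0,0,-0.6,0,0.65],[0,0,0,0,0.65],[0,0,0,0,0.65]]'; cat >> h.py <<'E'
def cloud(im):
    K=im['camera_matrix'];vv,uu=np.mgrid[0:420,0:560]
    d=np.stack([(uu-K[0,2])/K[0,0],-(vv-K[1,2])/K[1,1],-np.ones(uu.shape)],-1)@cv2.Rodrigues(np.array(im['rotation'],float))[0].T
    return im['position']+d*im['z_map'][...,None]
E
python3 - <<'E'
from h import *
im=snap('wrist','w5'); W=cloud(im)
hsv=cv2.cvtColor(im['pixels'],cv2.COLOR_BGR2HSV)
m=(np.hypot(W[...,0]-.567,W[...,1]-.32)<.05)&(W[...,2]>.006)&(W[...,2]<.06)
P=W[m]; print(len(P),cv2.minAreaRect((P[:,:2]*1000).astype(np.float32)))
for lo in (.006,.014,.02,.026,.032,.038,.041):
    Q=P[(P[:,2]>lo)&(P[:,2]<lo+.008)]
    if len(Q)>3: print(lo,len(Q),Q.mean(0).round(4),Q.min(0).round(4)[:2],Q.max(0).round(4)[:2])
cv2.imwrite('pics/c5.png',cv2.resize(im['pixels'][100:300,180:400],(660,600),interpolation=cv2.INTER_CUBIC)); go(.567,.31,.004,0)
E
```

```text
clock: 13.95
position: [0.5661, 0.3095, 0.1104]
ee_rot: [-2.221, -2.221, 0.001]
force: [0.2, -0.5, 0.3]
width: 0.649
gripper_force: 0.0
1668 ((567.1090087890625, 310.3770751953125), (35.57828140258789, 34.66423416137695), 26.900279998779297)
0.014 72 [0.5664 0.3223 0.0191] [0.5489 0.2988] [0.585 0.328]
0.02 244 [0.5667 0.318  0.0245] [0.5489 0.2917] [0.585  0.3278]
0.026 582 [0.5673 0.3135 0.0307] [0.5501 0.2929] [0.5839 0.3269]
0.032 936 [0.5673 0.3112 0.0364] [0.5526 0.2955] [0.5821 0.3242]
0.038 363 [0.5674 0.3102 0.0394] [0.5581 0.2994] [0.5766 0.3201]
0.041 29 [0.5671 0.3099 0.0416] [0.5641 0.3041] [0.5699 0.3148]
turn -0.00 | shift x 0.015 y 0.030 z 2.648 | now [0.5658 0.3094 0.1099] psi -0.0 q7 -0.60 f [-0.7  0.7 -0.4] g 0.0 w 60.1 t 14.0
```

View pics/c5.png

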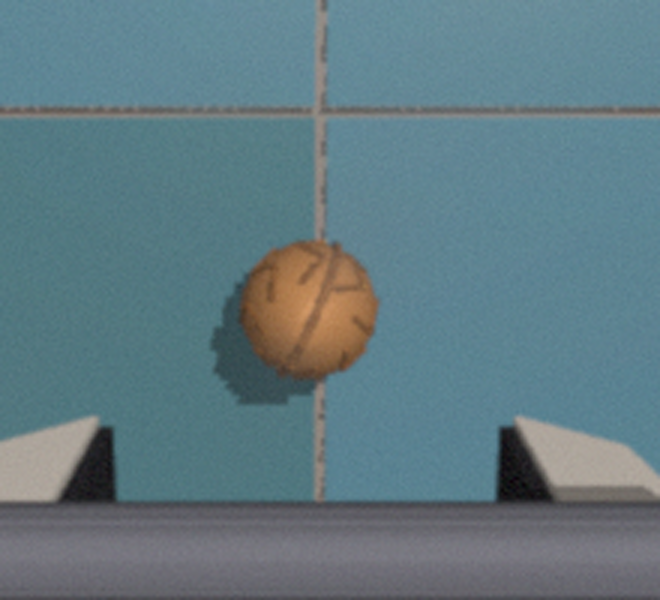

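The walnut still stands at (0.567, 0.310), so it didn't shift. The narrow reading needs explaining, so I'll measure the fingers and walnut in the stored gripping pictures.

```bash
python3 - <<'E'
from h import *
for t in ('sd4','w4'):
    im=load(t); W=cloud(im); hsv=cv2.cvtColor(im['pixels'],cv2.COLOR_BGR2HSV)
    m=(np.abs(W[...,0]-.567)<.05)&(np.abs(W[...,1]-.315)<.05)&(W[...,2]>.004)&(W[...,2]<.085)
    br=m&(hsv[...,1]>90)&(hsv[...,0]<20)&(hsv[...,0]>4); gr=m&(hsv[...,1]<70)
    for n,k in (('walnut',br),('finger',gr)):
        P=W[k]; print(t,n,len(P))
        for lo in np.arange(.004,.08,.008):
            Q=P[(P[:,2]>=lo)&(P[:,2]<lo+.008)]
            if len(Q)>2: print('  z%.3f n%d x %.3f..%.3f y %.3f..%.3f'%(lo,len(Q),*np.percentile(Q[:,0],[2,98]),*np.percentile(Q[:,1],[2,98])))
E
```

```text
sd4 walnut 172
  z0.004 n8 x 0.552..0.570 y 0.317..0.325
  z0.012 n29 x 0.549..0.573 y 0.311..0.327
  z0.020 n49 x 0.549..0.574 y 0.308..0.328
  z0.028 n48 x 0.556..0.582 y 0.308..0.327
  z0.036 n38 x 0.557..0.577 y 0.304..0.324
sd4 finger 358
  z0.004 n6 x 0.551..0.571 y 0.307..0.326
  z0.012 n3 x 0.549..0.550 y 0.305..0.308
  z0.028 n11 x 0.551..0.584 y 0.301..0.322
  z0.036 n43 x 0.537..0.592 y 0.305..0.323
  z0.044 n62 x 0.535..0.597 y 0.303..0.322
  z0.052 n71 x 0.534..0.597 y 0.302..0.322
  z0.060 n62 x 0.534..0.598 y 0.301..0.322
  z0.068 n57 x 0.533..0.598 y 0.308..0.322
  z0.076 n40 x 0.533..0.598 y 0.313..0.322
w4 walnut 2778
  z0.012 n104 x 0.554..0.582 y 0.319..0.328
  z0.020 n524 x 0.552..0.582 y 0.318..0.328
  z0.028 n1227 x 0.553..0.581 y 0.310..0.325
  z0.036 n920 x 0.558..0.577 y 0.310..0.321
  z0.076 n3 x 0.582..0.583 y 0.302..0.303
w4 finger 2414
  z0.004 n4 x 0.569..0.573 y 0.324..0.327
  z0.012 n26 x 0.550..0.582 y 0.314..0.327
  z0.020 n8 x 0.551..0.582 y 0.317..0.326
  z0.028 n141 x 0.545..0.589 y 0.316..0.321
  z0.036 n406 x 0.541..0.593 y 0.312..0.321
  z0.044 n455 x 0.542..0.593 y 0.316..0.321
  z0.052 n435 x 0.543..0.591 y 0.302..0.321
  z0.060 n156 x 0.545..0.590 y 0.302..0.321
  z0.068 n212 x 0.551..0.584 y 0.302..0.313
  z0.076 n533 x 0.551..0.584 y 0.303..0.316
```

```bash
python3 - <<'E'
from h import *
im=load('side0'); W=cloud(im)
for u in (236,240,270,274):
    print(u,[(v,W[v,u].round(3).tolist()) for v in range(146,164,3)])
W=cloud(load('s3'));m=(np.abs(W[...,0]-.534)<.06)&(np.abs(W[...,1]+.18)<.02)&(W[...,2]>.105)&(W[...,2]<.2)
P=W[m];print('scene3: tcp z .149-.151, lowest', np.sort(P[:,2])[:12].round(3))
s=readout.observe();W=cloud(snap('side','sd6'));m=(np.abs(W[...,0]-.566)<.07)&(np.abs(W[...,1]-.31)<.02)&(W[...,2]>.07)&(W[...,2]<.2)
P=W[m];print('now tcp z',s['position'][2],'lowest',np.sort(P[:,2])[:12].round(3))
E
```

```text
236 [(146, [0.671, 0.011, 0.245]), (149, [0.674, 0.007, 0.235]), (152, [0.672, 0.011, 0.228]), (155, [1.015, -0.463, -0.003]), (158, [0.992, -0.431, -0.001]), (161, [0.97, -0.4, 0.0])]
240 [(146, [0.672, -0.008, 0.239]), (149, [0.671, -0.007, 0.231]), (152, [1.87, -1.704, -0.551]), (155, [1.0, -0.472, -0.003]), (158, [0.974, -0.434, 0.001]), (161, [0.958, -0.411, -0.001])]
270 [(146, [0.566, 0.013, 0.265]), (149, [0.569, 0.008, 0.255]), (152, [0.565, 0.014, 0.25]), (155, [0.567, 0.011, 0.24]), (158, [0.872, -0.505, -0.001]), (161, [0.851, -0.471, 0.001])]
274 [(146, [0.562, 0.0, 0.262]), (149, [0.562, 0.0, 0.254]), (152, [0.56, 0.004, 0.248]), (155, [0.871, -0.537, 0.002]), (158, [0.853, -0.506, 0.002]), (161, [0.838, -0.481, 0.0])]
scene3: tcp z .149-.151, lowest [0.174 0.176 0.176 0.18  0.18  0.18  0.18  0.18  0.18  0.181 0.181 0.182]
now tcp z 0.1099220956338324 lowest [0.139 0.139 0.14  0.14  0.14  0.14  0.14  0.14  0.14  0.141 0.141 0.141]
```

The cameras consistently put the real fingertips about 28 mm above the reported TCP: 0.139 against 0.110, 0.031 against 0.003, and 0.228 against 0.199 at the start. The 28 mm closing width agrees with this, since the pads were squeezing only the tapered top. So the height reading is off by 28 mm and the fingers have to go lower. I'll descend carefully and watch the force.

```bash
python3 -c "
from cell import arm; print({k:getattr(arm,k) for k in dir(arm) if not k.startswith('_')})"; python3 -m creep '[[0.015,0.03,0.3,0,0.65],[0,0,0.7,0,0.65],[0,0,0.9,0,0.65],[0,0,0.7,0,0.65],[0,0,0.3,0,0.65],[0,0,0.1,0,0.65],[0,0,0,0,0.65],[0,0,0,0,0.65]]'; python3 -m creep '[[0,0,0.1,0,0.65],[0,0,0.1,0,0.65],[0,0,0,0,0.65]]'; python3 - <<'E'
from h import *
s=readout.observe();W=cloud(snap('side','sd7'));m=(np.abs(W[...,0]-.566)<.07)&(np.abs(np.abs(W[...,0]-.567)-.04)<.013)&(np.abs(W[...,1]-.31)<.02)&(W[...,2]>.004)&(W[...,2]<.2)
P=W[m];print('lowest',np.sort(P[:,2])[:12].round(3)); go(.567,.31,-.025,0)
E
```

```text
{'PlanningError': <class 'cell.PlanningError'>, 'tcp_to_grasp': -0.0188}
clock: 15.05
position: [0.5684, 0.3108, -0.0082]
ee_rot: [2.221, 2.221, 0.003]
force: [-0.5, -0.5, 1.0]
width: 0.65
gripper_force: 0.0
clock: 15.42
position: [0.5674, 0.3102, -0.0177]
ee_rot: [-2.221, -2.221, 0.001]
force: [-0.1, -0.3, -0.6]
width: 0.65
gripper_force: 0.0
lowest [0.01  0.012 0.012 0.012 0.012 0.012 0.013 0.013 0.013 0.013 0.014 0.014]
turn -0.00 | shift x -0.006 y -0.012 z 0.188 | now [ 0.5675  0.3103 -0.0175] psi -0.0 q7 -0.61 f [0.4 0.7 0. ] g 0.0 w 59.8 t 15.5
```

Confirmed: the reading is −0.018, the tips are at about 0.011, and there's no contact. Down 6 mm more, then grip.

```bash
python3 -m creep '[[0,0,0.08,0,0.65],[0,0,0.07,0,0.65],[0,0,0,0,0.65],[0,0,0,0,0.3],[0,0,0,0,0.3],[0,0,0,0,0.3],[0,0,0,0,0.3],[0,0,0,0,0.3]]' 8; python3 -c "
from h import *
go(.4955,-.2435,.024,-60)"
```

```text
clock: 16.48
position: [0.5677, 0.3104, -0.0232]
ee_rot: [2.221, 2.221, 0.0]
force: [0.5, 0.6, 0.8]
width: 0.381
gripper_force: 8.0
turn 15.00 | shift x -8.487 y 11.091 z -1.179 | now [ 0.5677  0.3104 -0.0232] psi -0.0 q7 -0.61 f [0.5 0.6 0.8] g 8.0 w 35.0 t 16.5
```

Now 35 mm at 8 N, a proper grip. I lift and carry it to the wide dish.

```bash
python3 -m creep '[[0,0,-0.3,0,0.3],[0,0,-0.8,0,0.3],[0,0,-1,0,0.3],[0,0,-0.9,0,0.3],[0,0,-0.6,0,0.3],[-0.4,-0.05,0,0,0.3],[-0.8,-0.1,0,0,0.3],[-1,-0.13,0,0,0.3],[-1,-0.13,0,0,0.3],[-1,-0.13,0,0,0.3],[-1,-0.13,0,0,0.3],[-1,-0.13,0,0,0.3]]'; python3 -m creep '[[-1,-0.13,0,0,0.3],[-1,-0.13,0,0,0.3],[-1,-0.13,0,0,0.3],[-1,-0.13,0,0,0.3],[-1,-0.13,0,0,0.3],[-1,-0.13,0,0,0.3],[-0.9,-0.13,0,0,0.3],[-0.5,-0.1,0,0,0.3],[-0.25,-0.05,0,0,0.3],[0,0,0,0.5,0.3],[0,0,0,1,0.3],[0,0,0,1,0.3]]'; python3 -m creep '[[0,0,0,1,0.3],[0,0,0,1,0.3],[0,0,0,1,0.3],[0,0,0,1,0.3],[0,0,0,1,0.3],[0,0,0,1,0.3],[0,0,0,1,0.3],[0,0,0,1,0.3],[0,0,0,1,0.3],[0,0,0,1,0.3],[0,0,0,1,0.3],[0,0,0,1,0.3]]'; python3 -m creep '[[0,0,0,0.5,0.3],[0,0,0,0,0.3],[0,0,0,0,0.3]]';  python3 -c "
from h import *
go(.495,-.2435,.0228,-60); snap('wrist','w8')"
```

```text
clock: 17.98
position: [0.5343, 0.0599, 0.1201]
ee_rot: [-2.222, -2.22, 0.002]
force: [0.0, 0.6, 0.1]
width: 0.385
gripper_force: 8.0
clock: 19.48
position: [0.4934, -0.242, 0.1206]
ee_rot: [-2.408, -2.016, -0.001]
force: [0.6, -0.9, 0.2]
width: 0.379
gripper_force: 8.0
clock: 20.98
position: [0.4935, -0.2419, 0.1205]
ee_rot: [-3.02, -0.863, -0.0]
force: [-0.6, 0.3, -0.4]
width: 0.383
gripper_force: 8.0
clock: 21.35
position: [0.4932, -0.2433, 0.1207]
ee_rot: [-3.034, -0.815, 0.0]
force: [-0.1, 0.6, 1.0]
width: 0.381
gripper_force: 8.0
turn 0.02 | shift x 0.035 y 0.027 z 2.447 | now [ 0.4932 -0.2433  0.1207] psi -59.9 q7 -0.52 f [-0.1  0.6  1. ] g 8.0 w 35.1 t 21.4
```

View pics/w8.png

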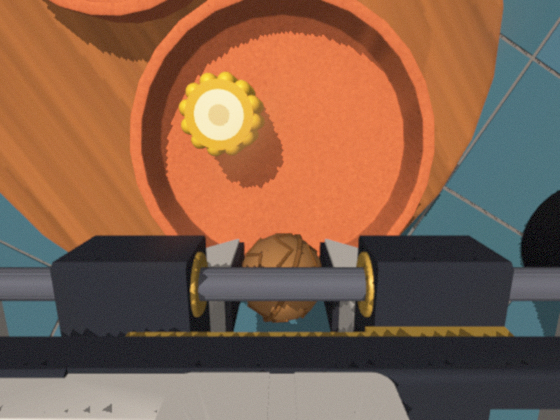

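The walnut hangs at (283,278), the cob stands at (219,115), and the dish rim spans (131,130) to (434,130). I'll check the rim centre from depth and lower.

```bash
python3 - <<'E'
from h import *
from scipy.optimize import least_squares
W=cloud(load('w8'));m=(np.hypot(W[...,0]-.534,W[...,1]+.221)<.106)&(np.hypot(W[...,0]-.534,W[...,1]+.221)>.082)&(W[...,2]>.068)&(W[...,2]<.077)
P=W[m];f=lambda p:np.hypot(P[:,0]-p[0],P[:,1]-p[1])-.095
r=least_squares(f,[.534,-.221],loss='soft_l1',f_scale=.002);print(len(P),r.x.round(4),np.abs(f(r.x)).mean())
E
python3 -m creep '[[0.035,0.03,0.3,0,0.3],[0,0,0.6,0,0.3],[0,0,0.7,0,0.3],[0,0,0.4,0,0.3],[0,0,0.2,0,0.3],[0,0,0.1,0,0.3],[0,0,0,0,0.3],[0,0,0,0,0.3]]'; python3 -m creep '[[0,0,0.08,0,0.3],[0,0,0.04,0,0.3],[0,0,0,0,0.3]]'
```

```text
8587 [ 0.5307 -0.2221] 0.0023749263414395063
clock: 22.4
position: [0.4955, -0.2441, 0.0293]
ee_rot: [3.034, 0.813, 0.001]
force: [-1.1, -0.2, -0.3]
width: 0.38
gripper_force: 8.0
clock: 22.78
position: [0.4949, -0.2439, 0.0238]
ee_rot: [-3.034, -0.813, 0.0]
force: [0.1, 0.2, -0.5]
width: 0.382
gripper_force: 8.0
```

```bash
python3 -m creep '[[0,0,0.02,0,0.3],[0,0,0.02,0,0.3],[0,0,0,0,0.3],[0,0,0,0,0.3]]'
```

```text
clock: 23.28
position: [0.4952, -0.244, 0.0226]
ee_rot: [3.034, 0.813, 0.001]
force: [-1.2, 0.2, 6.1]
width: 0.382
gripper_force: 8.0
```

Contact at 6 N. I release it slowly and lift.

```bash
python3 -m creep '[[0,0,-0.005,0,0.4],[0,0,0,0,0.44],[0,0,0,0,0.48],[0,0,0,0,0.48],[0,0,-0.2,0,0.48],[0,0,-0.6,0,0.48],[0,0,-0.9,0,0.48],[0,0,-0.8,0,0.48],[0,0,-0.4,0,0.6],[0,0,0,0,0.8]]'; python3 - <<'E'
from h import *
im=snap('wrist','w9'); W=cloud(im)
m=(np.hypot(W[...,0]-.495,W[...,1]+.2435)<.03)&(W[...,2]>.05)&(W[...,2]<.1)
P=W[m];
for lo in (.05,.06,.07,.078,.084):
    Q=P[(P[:,2]>lo)]
    print(lo,len(Q),Q.mean(0).round(4) if len(Q) else '')
print('max',P[:,2].max())
go(.442,.166,-.024,15.5)
E
```

```text
clock: 24.52
position: [0.4956, -0.2441, 0.1394]
ee_rot: [3.034, 0.813, 0.003]
force: [-0.9, -0.2, -0.4]
width: 0.644
gripper_force: 0.0
0.05 1880 [ 0.4979 -0.2423  0.079 ]
0.06 1878 [ 0.4979 -0.2424  0.079 ]
0.07 1701 [ 0.4973 -0.2428  0.0803]
0.078 1166 [ 0.4962 -0.2435  0.0828]
0.084 391 [ 0.4953 -0.244   0.0855]
max 0.08840953146746378
turn -18.87 | shift x 10.225 y 1.462 z 4.057 | now [ 0.4949 -0.2438  0.1383] psi -60.0 q7 -0.53 f [ 0.3 -0.1 -1.1] g 0.0 w 63.5 t 24.6
```

The walnut stands upright at (0.495, −0.244), top at 0.088. Next, block R goes to the wide dish: turn, then traverse.

```bash
python3 -m creep '[[0,0,0,-0.5,0.8],[0,0,0,-1,0.8],[0,0,0,-1,0.8],[0,0,0,-1,0.8],[0,0,0,-1,0.8],[0,0,0,-1,0.8],[0,0,0,-1,0.8],[0,0,0,-1,0.8],[0,0,0,-1,0.8],[0,0,0,-1,0.8],[0,0,0,-1,0.8],[0,0,0,-1,0.8]]' 20; python3 -m creep '[[0,0,0,-1,0.8],[0,0,0,-1,0.8],[0,0,0,-1,0.8],[0,0,0,-1,0.8],[0,0,0,-1,0.8],[0,0,0,-1,0.8],[0,0,0,-1,0.8],[0,0,0,-0.4,0.8],[0,0,0,0,0.8]]'; python3 -m creep '[[0.3,0.05,0,0,0.8],[0.7,0.1,0,0,0.8],[1,0.15,0,0,0.8],[1,0.15,0,0,0.8],[1,0.15,0,0,0.8],[1,0.15,0,0,0.8],[1,0.15,0,0,0.8],[1,0.15,0,0,0.8],[1,0.15,0,0,0.8],[0.7,0.1,0,0,0.8],[0.3,0.05,0,0,0.8],[0,0,0,0,0.8]]'; python3 - <<'E'
from h import *
im=snap('wrist','w10'); W=cloud(im)
for n,c in (('R',(.442,.166)),('L',(.568,.187))):
    m=(np.hypot(W[...,0]-c[0],W[...,1]-c[1])<.045)&(W[...,2]>.018)&(W[...,2]<.03)&(im['pixels'].min(-1)>110)
    P=W[m]; print(n,len(P),cv2.minAreaRect((P[:,:2]*1000).astype(np.float32)) if len(P)>9 else '')
go(.442,.166,-.024,15.5)
E
```

```text
clock: 26.08
position: [0.4943, -0.2437, 0.1372]
ee_rot: [-2.471, -1.938, 0.002]
force: [-0.2, 0.3, -0.7]
width: 0.803
gripper_force: 0.0
clock: 27.2
position: [0.4946, -0.2439, 0.1379]
ee_rot: [-1.899, -2.501, 0.0]
force: [0.6, -0.6, 0.1]
width: 0.8
gripper_force: 0.0
clock: 28.7
position: [0.45, 0.1177, 0.1385]
ee_rot: [1.898, 2.503, -0.0]
force: [0.3, -0.8, -1.0]
width: 0.8
gripper_force: 0.0
R 2511 ((443.03973388671875, 164.9298858642578), (51.883487701416016, 33.84326934814453), 17.047969818115234)
L 2402 ((569.3267822265625, 185.69854736328125), (33.58619689941406, 51.39585494995117), 76.861083984375)
turn 0.02 | shift x 1.243 y 0.133 z 4.062 | now [0.4502 0.1167 0.1385] psi 15.6 q7 -0.15 f [ 0.6 -0.4 -0.4] g 0.0 w 73.7 t 28.8
```

View pics/w10.png

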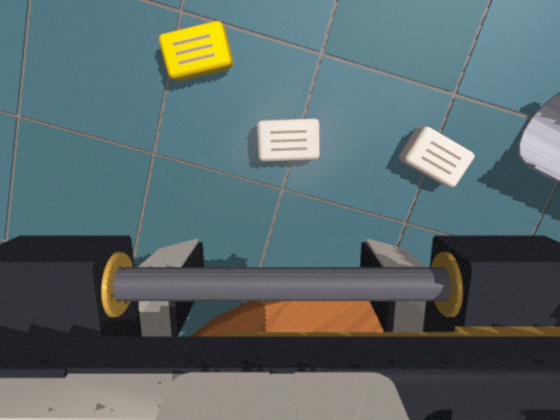

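Both grey blocks are in view: R at (289,140) and L at (437,157), with the yellow decoy at (196,50) and the scoop at the right edge. Descending on R at (0.443, 0.165).

```bash
python3 -m creep '[[0.4,0.05,0,-0.2,0.8],[0.6,0.07,0.2,0,0.8],[0.21,0.03,0.6,0,0.8],[0,0,0.9,0,0.8],[0,0,1,0,0.8],[0,0,0.7,0,0.8],[0,0,0.3,0,0.8],[0,0,0.1,0,0.8],[0,0,0,0,0.8],[0,0,0,0,0.8]]'; python3 -c "
from h import *
go(.443,.165,-.024,16.4)"
```

```text
clock: 30.0
position: [0.4433, 0.1658, -0.0126]
ee_rot: [1.882, 2.515, 0.002]
force: [-0.1, -0.5, 0.4]
width: 0.798
gripper_force: 0.0
turn -0.00 | shift x -0.017 y -0.012 z 0.285 | now [ 0.4433  0.1658 -0.0126] psi 16.4 q7 -0.32 f [-0.1 -0.5  0.4] g 0.0 w 73.4 t 30.0
```

```bash
python3 -m creep '[[-0.017,-0.01,0.15,0,0.8],[0,0,0.1,0,0.8],[0,0,0.03,0,0.8],[0,0,0,0,0.8],[0,0,0,0,0.4],[0,0,0,0,0.4],[0,0,0,0,0.4],[0,0,0,0,0.4]]' 20; python3 -c "
from h import *
go(.568,-.2425,.022,60)"
```

```text
clock: 31.0
position: [0.4424, 0.1647, -0.0246]
ee_rot: [1.882, 2.515, 0.0]
force: [0.2, -0.0, 0.7]
width: 0.566
gripper_force: 19.9
turn -10.90 | shift x -7.809 y -7.247 z -1.165 | now [ 0.4424  0.1647 -0.0246] psi 16.4 q7 -0.32 f [ 0.2 -0.   0.7] g 19.9 w 52.1 t 31.0
```

52 mm at 20 N, good. I lift, turn and carry.

```bash
python3 -m creep '[[0,0,-0.3,0,0.4],[0,0,-0.8,0,0.4],[0,0,-1,0,0.4],[0,0,-0.9,0,0.4],[0,0,-0.7,0,0.4],[0,0,0,-0.4,0.4],[0,0,0,-0.9,0.4],[0,0,0,-1,0.4],[0,0,0,-1,0.4],[0,0,0,-1,0.4],[0,0,0,-1,0.4],[0,0,0,-1,0.4]]'; python3 -m creep '[[0,0,0,-1,0.4],[0,0,0,-1,0.4],[0,0,0,-1,0.4],[0,0,0,-1,0.4],[0,0,0,-0.6,0.4],[-0.3,-0.28,0,0,0.4],[-0.6,-0.56,0,0,0.4],[-0.8,-0.74,0,0,0.4],[-0.8,-0.74,0,0,0.4],[-0.8,-0.74,0,0,0.4],[-0.8,-0.74,0,0,0.4],[-0.8,-0.74,0,0,0.4]]'; python3 -m creep '[[-0.8,-0.74,0,0,0.4],[-0.8,-0.74,0,0,0.4],[-0.7,-0.65,0,0,0.4],[-0.4,-0.37,0,0,0.4],[-0.2,-0.2,0,0,0.4],[0,0,0,0,0.4],[0,0,0,0,0.4]]'; python3 -c "
from h import *
go(.568,-.2425,.0214,60)"
```

```text
clock: 32.5
position: [0.4416, 0.1643, 0.1226]
ee_rot: [-1.283, -2.867, 0.002]
force: [0.0, -0.6, -0.5]
width: 0.565
gripper_force: 19.9
clock: 34.0
position: [0.5208, -0.0919, 0.1226]
ee_rot: [-0.812, -3.034, 0.0]
force: [0.8, -0.6, -0.4]
width: 0.568
gripper_force: 19.9
clock: 34.88
position: [0.5677, -0.2403, 0.1233]
ee_rot: [-0.81, -3.035, -0.001]
force: [-0.6, -0.5, -0.7]
width: 0.565
gripper_force: 19.9
turn 0.03 | shift x -0.034 y -0.044 z 2.549 | now [ 0.5677 -0.2403  0.1233] psi 60.1 q7 1.28 f [-0.6 -0.5 -0.7] g 19.9 w 52.0 t 34.9
```

```bash
python3 -m creep '[[-0.035,-0.045,0.3,0,0.4],[0,0,0.6,0,0.4],[0,0,0.7,0,0.4],[0,0,0.5,0,0.4],[0,0,0.2,0,0.4],[0,0,0.1,0,0.4],[0,0,0.05,0,0.4],[0,0,0,0,0.4],[0,0,0,0,0.4]]';python3 -c "
from h import *
go(.568,-.2425,.0214,60)"
```

```text
clock: 36.0
position: [0.5684, -0.2445, 0.0259]
ee_rot: [0.813, 3.034, -0.0]
force: [0.5, 1.1, 0.5]
width: 0.564
gripper_force: 19.9
turn -0.00 | shift x 0.033 y 0.038 z 0.112 | now [ 0.5684 -0.2445  0.0259] psi 60.0 q7 1.26 f [0.5 1.1 0.5] g 19.9 w 51.9 t 36.0
```

```bash
python3 -m creep '[[0.02,0.02,0.06,0,0.4],[0,0,0.03,0,0.4],[0,0,0,0,0.4],[0,0,0,0,0.4]]';python3 -m creep '[[0,0,0.02,0,0.4],[0,0,0.01,0,0.4],[0,0,0,0,0.4],[0,0,0,0,0.4]]'
```

```text
clock: 36.5
position: [0.5678, -0.2433, 0.0217]
ee_rot: [0.813, 3.034, -0.0]
force: [0.3, -0.4, -1.2]
width: 0.566
gripper_force: 19.9
clock: 37.0
position: [0.568, -0.2433, 0.0214]
ee_rot: [0.813, 3.034, -0.0]
force: [-1.8, 0.7, 8.0]
width: 0.56
gripper_force: 19.9
```

Contact at 8 N. I release and lift, then measure the result.

```bash
python3 -m creep '[[0,0,-0.005,0,0.58],[0,0,0,0,0.61],[0,0,0,0,0.64],[0,0,0,0,0.64],[0,0,-0.2,0,0.64],[0,0,-0.6,0,0.64],[0,0,-0.9,0,0.64],[0,0,-0.8,0,0.64],[0,0,-0.4,0,0.64],[0,0,0,0,0.64]]'; python3 - <<'E'
from h import *
im=snap('wrist','w11'); W=cloud(im)
m=(np.hypot(W[...,0]-.568,W[...,1]+.2425)<.035)&(W[...,2]>.062)&(W[...,2]<.075)&(im['pixels'].min(-1)>110)
P=W[m]; print(len(P),cv2.minAreaRect((P[:,:2]*1000).astype(np.float32)),P[:,2].mean(),P[:,2].std())
go(.4825,.440,-.024,77)
E
```

```text
clock: 38.25
position: [0.5683, -0.2435, 0.1377]
ee_rot: [0.813, 3.033, -0.0]
force: [0.6, -0.9, -0.8]
width: 0.636
gripper_force: 0.0
3081 ((568.333251953125, -243.22402954101562), (51.58184814453125, 34.43128204345703), 61.49504852294922) 0.06776588059996197 0.0011469297039645753
turn -4.25 | shift x 5.915 y 16.165 z 4.011 | now [ 0.5676 -0.2432  0.1364] psi 60.0 q7 1.28 f [-0.8 -0.7  0. ] g 0.0 w 59.0 t 38.3
```

View pics/w11.png

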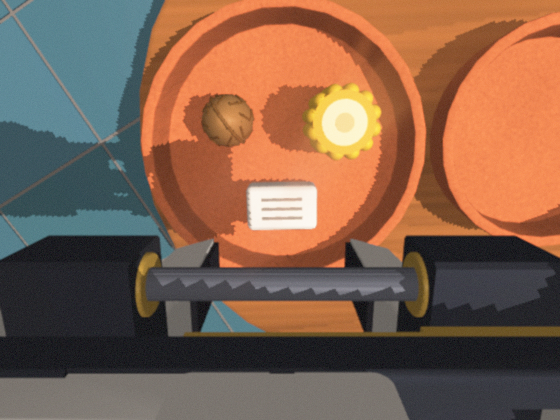

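The wide dish is complete, with the walnut at (227,120), the cob at (344,122) and the block flat at (283,207), all on the floor and clear of each other. Now the cuttlebone.

```bash
python3 -m creep '[[0,0,0,-0.6,0.64],[0,0,0,-1,0.64],[0,0,0,-1,0.64],[0,0,0,-1,0.64],[0,0,0,-0.65,0.64],[0.1,0.3,0,0,0.64],[0.25,0.7,0,0,0.64],[0.35,0.95,0,0,0.64],[0.35,0.95,0,0,0.64],[0.35,0.95,0,0,0.64],[0.35,0.95,0,0,0.64],[0.35,0.95,0,0,0.64]]' 15; python3 -m creep '[[0.35,0.95,0,0,0.64],[0.35,0.95,0,0,0.64],[0.35,0.95,0,0,0.64],[0.35,0.95,0,0,0.64],[0.35,0.95,0,0,0.64],[0.35,0.95,0,0,0.64],[0.35,0.95,0,0,0.64],[0.35,0.95,0,0,0.64],[0.3,0.8,0,0,0.64],[0.2,0.5,0,0,0.64],[0,0,0,0,0.64],[0,0,0,0,0.64]]'; python3 - <<'E'
from h import *
im=snap('wrist','w12'); W=cloud(im)
m=(np.hypot(W[...,0]-.4825,W[...,1]-.44)<.06)&(W[...,2]>.006)&(W[...,2]<.02)&(im['pixels'].min(-1)>100)
P=W[m]; print(len(P),cv2.minAreaRect((P[:,:2]*1000).astype(np.float32)) if len(P)>9 else '')
go(.4825,.440,-.024,77)
E
```

```text
clock: 39.8
position: [0.5366, 0.002, 0.1362]
ee_rot: [-0.355, -3.121, -0.0]
force: [0.5, -0.0, -0.0]
width: 0.64
gripper_force: 0.0
clock: 41.3
position: [0.4895, 0.3747, 0.1364]
ee_rot: [0.358, 3.121, -0.002]
force: [-0.2, 0.7, 0.3]
width: 0.642
gripper_force: 0.0
3512 ((483.05926513671875, 439.6751708984375), (34.42477798461914, 83.77828979492188), 76.24449920654297)
turn -0.03 | shift x 0.546 y 1.556 z 4.013 | now [0.4898 0.3745 0.1365] psi 76.9 q7 0.42 f [-0.4  0.5 -0.5] g 0.0 w 59.2 t 41.4
```

```bash
python3 -m creep '[[0.13,0.4,0,0.1,0.64],[0.25,0.7,0.1,0,0.64],[0.15,0.445,0.5,0,0.64],[0,0,0.9,0,0.64],[0,0,1,0,0.64],[0,0,0.8,0,0.64],[0,0,0.3,0,0.64],[0,0,0.1,0,0.64],[0,0,0,0,0.64],[0,0,0,0,0.64]]'; python3 -c "
from h import *
go(.483,.4397,-.025,76.4)"
```

```text
clock: 42.6
position: [0.4834, 0.442, -0.01]
ee_rot: [0.367, 3.119, 0.003]
force: [0.6, 0.6, -0.1]
width: 0.638
gripper_force: 0.0
turn 0.05 | shift x -0.004 y -0.058 z 0.374 | now [ 0.4834  0.442  -0.01  ] psi 76.6 q7 0.27 f [ 0.6  0.6 -0.1] g 0.0 w 58.7 t 42.6
```

```bash
python3 -m creep '[[0,-0.05,0.2,0,0.64],[0,0,0.13,0,0.64],[0,0,0.04,0,0.64],[0,0,0,0,0.64],[0,0,0,0,0.25],[0,0,0,0,0.25],[0,0,0,0,0.25],[0,0,0,0,0.25],[0,0,0,0,0.25]]' 12; python3 - <<'E'
from h import *
e=np.radians(-13);n=np.array([-np.sin(e),np.cos(e)]);c=np.array([.619,-.053]);print('n',n,'cut',c-.017*n,'blk',c+.027*n)
go(*(c+.017*n),.021,76.6)
go(*(c-.017*n),.021,76.6)
E
```

```text
clock: 43.72
position: [0.4823, 0.4395, -0.026]
ee_rot: [0.367, 3.12, 0.0]
force: [0.6, 0.3, 1.8]
width: 0.368
gripper_force: 12.0
n [0.22495105 0.97437006] cut [ 0.61517583 -0.06956429] blk [ 0.62507368 -0.02669201]
turn -0.00 | shift x -6.174 y -10.760 z -1.174 | now [ 0.4823  0.4395 -0.026 ] psi 76.6 q7 0.26 f [0.6 0.3 1.8] g 12.0 w 33.9 t 43.7
turn -0.00 | shift x -6.180 y -11.609 z -1.174 | now [ 0.4823  0.4395 -0.026 ] psi 76.6 q7 0.26 f [0.6 0.3 1.8] g 12.0 w 33.9 t 43.7
```

34 mm at 12 N. I lift and carry it to the small dish, then check that dish's centre on arrival.

```bash
python3 -m creep '[[0,0,-0.3,0,0.25],[0,0,-0.8,0,0.25],[0,0,-1,0,0.25],[0,0,-0.9,0,0.25],[0,0,-0.7,0,0.25],[-0.15,-0.3,0,0,0.25],[-0.35,-0.65,0,0,0.25],[-0.5,-0.94,0,0,0.25],[-0.5,-0.94,0,0,0.25],[-0.5,-0.94,0,0,0.25],[-0.5,-0.94,0,0,0.25],[-0.5,-0.94,0,0,0.25]]'; python3 -m creep '[[-0.5,-0.94,0,0,0.25],[-0.5,-0.94,0,0,0.25],[-0.5,-0.94,0,0,0.25],[-0.5,-0.94,0,0,0.25],[-0.5,-0.94,0,0,0.25],[-0.4,-0.75,0,0,0.25],[-0.2,-0.4,0,0,0.25],[0,0,0,0,0.25],[0,0,0,0,0.25]]';  python3 - <<'E'
from h import *
from scipy.optimize import least_squares
W=cloud(snap('wrist','w13'));d=np.hypot(W[...,0]-.619,W[...,1]+.053)
m=(d<.088)&(d>.06)&(W[...,2]>.068)&(W[...,2]<.077)
P=W[m];f=lambda p:np.hypot(P[:,0]-p[0],P[:,1]-p[1])-.076
r=least_squares(f,[.619,-.053],loss='soft_l1',f_scale=.002);print(len(P),r.x.round(4),np.abs(f(r.x)).mean())
go(.6152,-.0696,.020,76.6)
E
```

```text
clock: 45.22
position: [0.5463, 0.1892, 0.1214]
ee_rot: [-0.367, -3.119, 0.001]
force: [-0.1, 0.1, -0.3]
width: 0.368
gripper_force: 12.0
clock: 46.35
position: [0.6126, -0.0626, 0.1218]
ee_rot: [-0.363, -3.12, -0.002]
force: [0.2, 1.0, 0.1]
width: 0.365
gripper_force: 12.0
5210 [ 0.6195 -0.0528] 0.002144175419287532
turn 0.03 | shift x -0.103 y -0.160 z 2.549 | now [ 0.6127 -0.0624  0.122 ] psi 76.7 q7 1.20 f [0.8 0.2 0. ] g 12.0 w 33.9 t 46.4
```

View pics/w13.png

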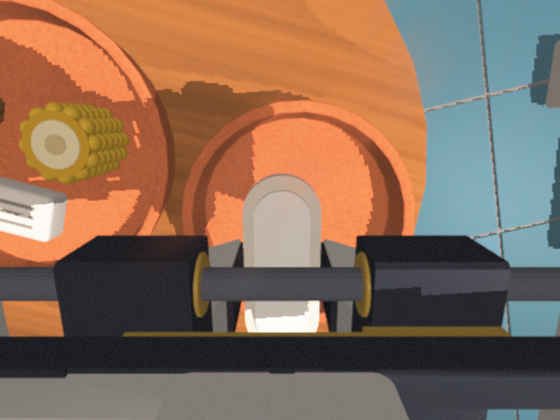

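The cuttlebone hangs at (282,260), level, within the small dish's ring (centre 0.6195, −0.0528). Lowering now.

```bash
python3 -m creep '[[-0.1,-0.16,0,0,0.25],[0,0,0.3,0,0.25],[0,0,0.6,0,0.25],[0,0,0.7,0,0.25],[0,0,0.5,0,0.25],[0,0,0.2,0,0.25],[0,0,0.1,0,0.25],[0,0,0,0,0.25],[0,0,0,0,0.25]]';python3 -c "
from h import *
go(.6155,-.0694,.0200,76.6)"
```

```text
clock: 47.52
position: [0.616, -0.0718, 0.0267]
ee_rot: [0.367, 3.119, 0.0]
force: [-0.1, -0.5, -0.6]
width: 0.369
gripper_force: 12.0
turn -0.00 | shift x 0.025 y 0.056 z 0.167 | now [ 0.616  -0.0718  0.0267] psi 76.6 q7 1.17 f [-0.1 -0.5 -0.6] g 12.0 w 33.9 t 47.5
```

```bash
python3 -m creep '[[0.02,0.05,0.08,0,0.25],[0,0,0.04,0,0.25],[0,0,0.02,0,0.25],[0,0,0,0,0.25],[0,0,0,0,0.25]]';python3 -m creep '[[0,0,0.02,0,0.25],[0,0,0.01,0,0.25],[0,0,0,0,0.25],[0,0,0,0,0.25]]'
```

```text
clock: 48.15
position: [0.6151, -0.0697, 0.0204]
ee_rot: [0.367, 3.12, -0.0]
force: [0.8, 0.6, 0.4]
width: 0.365
gripper_force: 12.0
clock: 48.65
position: [0.6153, -0.0697, 0.02]
ee_rot: [0.367, 3.12, -0.0]
force: [-3.2, 0.2, 8.6]
width: 0.37
gripper_force: 12.0
```

Contact. I release it, lift, and check.

```bash
python3 -m creep '[[0,0,-0.005,0,0.4],[0,0,0,0,0.43],[0,0,0,0,0.45],[0,0,0,0,0.45],[0,0,-0.2,0,0.45],[0,0,-0.6,0,0.45],[0,0,-0.9,0,0.45],[0,0,-0.8,0,0.45],[0,0,-0.4,0,0.6],[0,0,0,0,0.8]]' 20; python3 - <<'E'
from h import *
im=snap('wrist','w14'); W=cloud(im)
m=(np.hypot(W[...,0]-.6155,W[...,1]+.07)<.05)&(W[...,2]>.052)&(W[...,2]<.068)&(im['pixels'].min(-1)>110)
P=W[m]; print(len(P),cv2.minAreaRect((P[:,:2]*1000).astype(np.float32)),P[:,2].mean(),P[:,2].std())
go(.5693,.1857,-.024,-13.5)
E
```

```text
clock: 49.9
position: [0.6157, -0.0697, 0.1363]
ee_rot: [0.366, 3.118, 0.0]
force: [-0.0, -0.5, -0.8]
width: 0.621
gripper_force: 0.0
4406 ((615.8531494140625, -69.8609619140625), (34.02932357788086, 83.80025482177734), 76.35675811767578) 0.05904113881250262 0.0016152164618461174
turn -22.48 | shift x -5.943 y 2.601 z 3.976 | now [ 0.615  -0.0698  0.135 ] psi 76.6 q7 1.21 f [0.2 1.  0.5] g 0.0 w 61.3 t 50.0
```

The cuttlebone lies flat at (0.616, −0.070). Now the last block, L. I turn the positive way, since the negative way would run joint 7 to its limit.

```bash
python3 -m creep '[[0,0,0,0.5,0.72],[0,0,0,1,0.72],[0,0,0,1,0.72],[0,0,0,1,0.72],[0,0,0,1,0.72],[0,0,0,1,0.72],[0,0,0,1,0.72],[0,0,0,1,0.72],[0,0,0,1,0.72],[0,0,0,1,0.72],[0,0,0,1,0.72],[0,0,0,1,0.72]]'; python3 -m creep '[[0,0,0,1,0.72],[0,0,0,1,0.72],[0,0,0,1,0.72],[0,0,0,1,0.72],[0,0,0,1,0.72],[0,0,0,1,0.72],[0,0,0,1,0.72],[0,0,0,1,0.72],[0,0,0,1,0.72],[0,0,0,1,0.72],[0,0,0,1,0.72],[0,0,0,0,0.72]]'; python3 -m creep '[[0.3,-0.13,0,0,0.72],[0.7,-0.3,0,0,0.72],[0.95,-0.42,0,0,0.72],[0.95,-0.42,0,0,0.72],[0.95,-0.42,0,0,0.72],[0.95,-0.42,0,0,0.72],[0.7,-0.3,0,0,0.72],[0.4,-0.17,0,0,0.72],[0,0,0,0,0.72],[0,0,0,0,0.72]]'; python3 -c "
from h import *
go(.5693,.1857,-.024,-13.3)"
```

```text
clock: 51.45
position: [0.6143, -0.0696, 0.1339]
ee_rot: [-1.561, -2.724, 0.002]
force: [-0.3, 0.2, -0.7]
width: 0.722
gripper_force: 0.0
clock: 52.95
position: [0.6144, -0.0696, 0.1341]
ee_rot: [-2.465, -1.946, 0.003]
force: [-0.1, -0.1, -1.1]
width: 0.722
gripper_force: 0.0
clock: 54.2
position: [0.5698, 0.1821, 0.1353]
ee_rot: [2.466, 1.945, -0.001]
force: [0.1, -0.3, 0.1]
width: 0.718
gripper_force: 0.0
turn -0.05 | shift x 0.085 y -0.033 z 3.982 | now [0.5698 0.1821 0.1353] psi -13.5 q7 -0.62 f [ 0.1 -0.3  0.1] g 0.0 w 66.1 t 54.2
```

```bash
python3 -m creep '[[0.085,-0.03,0.2,0,0.72],[0,0,0.7,0,0.72],[0,0,1,0,0.72],[0,0,0.9,0,0.72],[0,0,0.6,0,0.72],[0,0,0.3,0,0.72],[0,0,0,0,0.72],[0,0,0,0,0.72]]'; python3 -c "
from h import *
go(.5693,.1857,-.0245,-13.3)"
```

```text
clock: 55.2
position: [0.5698, 0.1875, -0.0117]
ee_rot: [2.465, 1.946, 0.002]
force: [0.4, 0.3, -0.2]
width: 0.722
gripper_force: 0.0
turn -0.03 | shift x -0.048 y -0.002 z 0.319 | now [ 0.5698  0.1875 -0.0117] psi -13.4 q7 -0.63 f [ 0.4  0.3 -0.2] g 0.0 w 66.4 t 55.2
```

```bash
python3 -m creep '[[-0.045,0,0.18,0,0.72],[0,0,0.1,0,0.72],[0,0,0.03,0,0.72],[0,0,0,0,0.72],[0,0,0,0,0.4],[0,0,0,0,0.4],[0,0,0,0,0.4],[0,0,0,0,0.4]]' 20; python3 - <<'E'
from h import *
n=np.array([.2317,.973])   # across the cuttlebone as it lies
c=np.array([.6195,-.0528])+.027*n; print(c)
go(*c,.021,-13.4)
E
```

```text
clock: 56.2
position: [0.5687, 0.1857, -0.0249]
ee_rot: [2.465, 1.947, 0.0]
force: [0.0, -0.9, 0.7]
width: 0.565
gripper_force: 20.0
[ 0.6257559 -0.026529 ]
turn -0.00 | shift x -4.831 y 2.616 z -1.148 | now [ 0.5687  0.1857 -0.0249] psi -13.4 q7 -0.63 f [ 0.  -0.9  0.7] g 20.0 w 52.0 t 56.2
```

```bash
python3 -m creep '[[0,0,-0.3,0,0.4],[0,0,-0.8,0,0.4],[0,0,-1,0,0.4],[0,0,-0.9,0,0.4],[0,0,-0.7,0,0.4],[-0.3,0.16,0,0,0.4],[-0.7,0.38,0,0,0.4],[-0.9,0.49,0,0,0.4],[-0.9,0.49,0,0,0.4],[-0.9,0.49,0,0,0.4],[-0.7,0.38,0,0,0.4],[-0.4,0.2,0,0,0.4]]'; python3 -m creep '[[0,0,0,0,0.4],[0,0,0,0,0.4],[0,0,0,0,0.4]]'; python3 -c "
from h import *
go(.6257,-.0265,.0211,-13.4)"
```

```text
clock: 57.7
position: [0.6244, -0.0281, 0.1221]
ee_rot: [-2.468, -1.944, 0.003]
force: [0.4, 0.3, -1.0]
width: 0.565
gripper_force: 20.0
clock: 58.08
position: [0.6246, -0.0232, 0.1229]
ee_rot: [-2.463, -1.949, -0.0]
force: [-1.1, 0.2, -1.2]
width: 0.561
gripper_force: 20.0
turn 0.03 | shift x -0.074 y 0.045 z 2.545 | now [ 0.6246 -0.0232  0.1229] psi -13.3 q7 -0.25 f [-1.1  0.2 -1.2] g 20.0 w 51.6 t 58.1
```

```bash
python3 -m creep '[[-0.06,0.04,0.2,0,0.4],[0,0,0.6,0,0.4],[0,0,0.7,0,0.4],[0,0,0.5,0,0.4],[0,0,0.2,0,0.4],[0,0,0.15,0,0.4],[0,0,0.05,0,0.4],[0,0,0,0,0.4],[0,0,0,0,0.4]]';python3 -c "
from h import *
go(.6257,-.0265,.0211,-13.4)"
```

```text
clock: 59.2
position: [0.6263, -0.0278, 0.0275]
ee_rot: [2.465, 1.947, 0.001]
force: [0.1, 0.3, -0.4]
width: 0.569
gripper_force: 20.0
turn -0.00 | shift x 0.029 y -0.022 z 0.160 | now [ 0.6263 -0.0278  0.0275] psi -13.4 q7 -0.24 f [ 0.1  0.3 -0.4] g 20.0 w 52.4 t 59.2
```

```bash
python3 -m creep '[[0.025,-0.02,0.08,0,0.4],[0,0,0.04,0,0.4],[0,0,0.02,0,0.4],[0,0,0,0,0.4],[0,0,0,0,0.4]]';python3 -m creep '[[0,0,0.02,0,0.4],[0,0,0.01,0,0.4],[0,0,0,0,0.4],[0,0,0,0,0.4]]'
```

```text
clock: 59.82
position: [0.6254, -0.0267, 0.0214]
ee_rot: [2.465, 1.947, 0.0]
force: [0.5, 0.1, -1.0]
width: 0.564
gripper_force: 20.0
clock: 60.32
position: [0.6257, -0.0268, 0.021]
ee_rot: [2.465, 1.946, 0.001]
force: [-2.0, -0.5, 6.8]
width: 0.565
gripper_force: 20.0
```

Contact. I release, rise well clear, and check both dishes.

```bash
python3 -m creep '[[0,0,-0.005,0,0.58],[0,0,0,0,0.61],[0,0,0,0,0.64],[0,0,0,0,0.64],[0,0,-0.2,0,0.64],[0,0,-0.6,0,0.64],[0,0,-0.9,0,0.64],[0,0,-0.9,0,0.64],[0,0,-0.9,0,0.64],[0,0,-0.8,0,0.64],[0,0,-0.4,0,0.64],[0,0,0,0,0.64]]'; python3 -m creep '[[0.4,-0.2,-0.3,0,0.64],[0.9,-0.3,-0.3,0,0.64],[0.9,-0.3,-0.3,0,0.64],[0.9,-0.3,0,0,0.64],[0.9,-0.3,0,0,0.64],[0.5,-0.2,0,0,0.64],[0,0,0,0,0.64],[0,0,0,0,0.64]]'; python3 - <<'E'
from h import *
im=snap('scene','fin'); sd=snap('side','finsd')
a=cv2.resize(im['pixels'][170:350,110:410],(800,480),interpolation=cv2.INTER_CUBIC); cv2.imwrite('pics/cfin.png',a)
W=cloud(im)
for n,c,lo,hi in (('blk small',(.6257,-.0265),.063,.075),('cuttle',(.616,-.07),.053,.066),('blk wide',(.568,-.243),.063,.075)):
    m=(np.hypot(W[...,0]-c[0],W[...,1]-c[1])<.045)&(W[...,2]>lo)&(W[...,2]<hi)&(im['pixels'].min(-1)>110)
    P=W[m]; print(n,len(P),cv2.minAreaRect((P[:,:2]*1000).astype(np.float32)) if len(P)>5 else '',P[:,2].mean())
for u,v in [(165,283),(125,226)]: print(px(im,u,v).round(3))
from scipy.optimize import least_squares
for nm,c,R in (('small',(.6195,-.0528),.076),('wide',(.532,-.2215),.095)):
    d=np.hypot(W[...,0]-c[0],W[...,1]-c[1]);P=W[(d<R+.012)&(d>R-.012)&(W[...,2]>.068)&(W[...,2]<.077)]
    f=lambda p:np.hypot(P[:,0]-p[0],P[:,1]-p[1])-R
    print(nm,least_squares(f,c,loss='soft_l1',f_scale=.002).x.round(4))
E
```

```text
clock: 61.82
position: [0.6259, -0.0267, 0.2092]
ee_rot: [2.465, 1.946, 0.003]
force: [0.7, -0.5, -1.0]
width: 0.639
gripper_force: 0.0
clock: 62.82
position: [0.605, 0.1615, 0.2441]
ee_rot: [2.466, 1.944, -0.002]
force: [1.1, -0.2, -0.7]
width: 0.639
gripper_force: 0.0
blk small 136 ((625.4415283203125, -37.01481628417969), (55.20946502685547, 53.45783233642578), 77.5914077758789) 0.06695900740253775
cuttle 256 ((620.7001342773438, -57.1762580871582), (59.30894470214844, 85.52242279052734), 76.32076263427734) 0.058702781051993905
blk wide 160 ((570.8001098632812, -242.25758361816406), (52.59183120727539, 35.78559112548828), 64.48764038085938) 0.06717208902726321
[ 0.597 -0.487  0.164]
[ 0.347 -0.441  0.144]
small [ 0.6215 -0.0524]
wide [ 0.5351 -0.2206]
```

View pics/cfin.png

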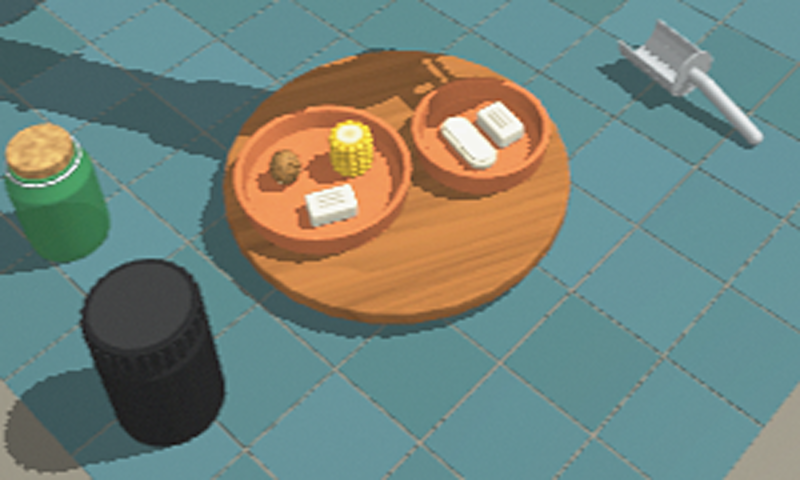

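The final view shows both dishes as asked: walnut (285,167), cob (351,150) and block (331,205) in the wide dish, cuttlebone (468,142) and block (500,123) flat in the small one. Everything is clear of its neighbours and the rims. The dishes, jar and canister measure unmoved, and the scoop lies undisturbed. Handing in.

```bash
python3 -c "
from cell import sign_off
print(sign_off())"
```

```text
the job is handed in; nothing more can be done
None
```

The job is handed in after about 63 s of robot time: the cob, walnut and one block stand in the wide dish, and the cuttlebone and other block lie flat in the small one. The reported tool height read about 28 mm below the real fingertips; this spoiled the first walnut grasp, and I corrected for it from then on.

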